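Check a rubber buffer's wear hole on the pin gauge and sort it

ROBOT

A 7-joint arm with a two-finger parallel gripper is mounted at the origin on the work surface. World frame = base frame: x ahead of the robot, y to its left, z up, the work surface at z = 0. Lengths are in m, angles in rad, forces in N, time in s.
With the tool pointing down it reaches from about 0.425 to 0.875 m from the base axis. Payload 4.7 kg.
Tool frame: the origin (TCP) lies on the centre line of the jaws, within the pads' length; the fingertips stand 11 mm ahead of it and the grasp point (between the pads) lies 8 mm behind it; z points along the fingers, y is the direction in which the jaws open and shut (so a half turn about z gives the same grasp; the last joint's range is limited). The gripper opens to 85 mm and grips with 20 to 120 N. Pads are 22 mm wide; open, the fingers measure 114 mm over their backs; the gripper's body (76 mm by 85 mm) begins 54 mm behind the grasp point. The pads swing forward as they close: fully open they stand 13 mm farther back than shut.
Start: joints at [-1.136, 0.321, -0.07, 1.45, 0.023, 1.371, -0.057], TCP at [0.266, 0.593, 0.222] pointing down, gripper open.
Joint ranges: [-2.86, 2.86], [-0.3, 2.09], [-1.38, 1.24], [0.06, 2.45], [-1.56, 4.7], [0.09, 2.05], [-2.69, 2.69]. Speed limits (rad/s): [2.57, 2.57, 3.14, 3.14, 3.14, 3.14, 3.14].

INTERFACE

Orientations are given as a rotation vector (axis times angle).
In Python, from cell import move_pose, move_linear, move_j, gripper_open, close, dwell, ik, grab_frame, get_calibration, PlanningError, finish_job, boxes_of, current_time_s, current_qpos, current_qvel, current_joint_torque, current_tool_pos, current_tcp_rot, current_ft_force, current_ft_torque, current_opening gives the robot as it stands. Calls block until the motion is done:
- move_pose(position, orientation): joint-space move of the TCP to a pose.
- move_linear(position, vel=0.15, orientation=None): straight line of the TCP; orientation=None keeps the orientation; vel is the mean speed in m/s.
- move_j(angles): joint-space move.
- gripper_open() and close(strength=None): open the fingers fully, or close them until they stop; strength is the grip in N (None keeps the last).
- dwell(seconds).
- ik(position, orientation): joint angles nearest the present ones, or None.
- grab_frame(name): name is "side" or "top" or "wrist"; returns the picture (384x512x3 uint8, blue, green, red); there is no depth.
- get_calibration(name): a dict with "K" (3x3 intrinsics, pixels), "pose" (4x4, takes a point from camera to world coordinates); the wrist camera has in their place "hand_eye" (4x4, takes a point from camera to tool coordinates, whose origin is the TCP and whose axes are the flange's). Camera axes: x right, y down, z forward; pixel columns grow to the right and rows downward; lengths in m; the calibration is good to about 2 mm. A picture is of the moment at which its call begins: read the wrist's pose just before it. get_calibration takes no time and is no camera call.
A pose or a line that the arm cannot do raises PlanningError and nothing moves.
- finish_job(): hands the job in, once; it reports no verdict.
Trained networks look in the newest picture that a camera, given by its name, has taken for a name from the list of things; names that differ only in an ending like _2 or _b are one class to them, and where a whole thing is asked for, a point or a joint stands for the part that bears it (a point fixed in the world has none). Each returns a list of dicts, best first, with "p" (0 to 1); they miss things now and then, are a little off and sometimes report something else, mostly with a low value. They report only what shows in the picture. A call takes as long as a camera call. They do not tell look-alikes from the thing itself.
- boxes_of(camera, name): "xy" ([column, row] in pixels, amid what is visible of it).
Readings, each from a call of its own:
- current_time_s(): time.
- current_qpos(): joint angles.
- current_qvel(): joint speeds.
- current_joint_torque(): joint torques, N m.
- current_tool_pos(): TCP position.
- current_tcp_rot(): TCP orientation.
- current_ft_force(): force on the tool from outside, world axes, zero at the start.
- current_ft_torque(): the same for the moment, N m.
- current_opening(): finger opening in m.
Only numpy, scipy, OpenCV 4.12 (cv2) and the standard library are available. Lean on these libraries where they do the work, as an engineer would, in place of code of your own. Each camera call takes 0.05 s, during which the arm holds its last target.

TASK

Take the rubber machine buffer by its stud, lower it upright and centred over the sprung pin of the gauge so that the pin goes up its wear hole, press it flush onto the gauge's foot with about 15 N and hold it there for a second. Then read the needle, which stays at the highest reading, and stand the buffer upright in the tray of the colour the needle stopped in. Never press harder than 35 N or let the pin catch on the buffer's solid face, do not touch the gauge with the gripper, and leave the jar and wrench alone.

Things in the scene. Friction and masses are not known exactly. Their poses are not given: they have to be found in the camera images.
- buffer_mid (a point): Middle of the upright buffer, on its axis, 32 mm above its underside; z up the axis. 64 mm tall, 0.13 to 0.25 kg: a black rubber disc 50 mm across, 24 mm thick; on it a bright plate 52 mm across, 4 mm thick (top 28 mm above the underside); on that a round steel stud 20 mm across, 36 mm tall, to grasp.
- buffer: The same buffer; origin at the centre of its underside. There, on the axis and unseen, opens the wear hole: 14 mm across, 3 to 12 mm deep, different every time (deep: little worn). The rubber hardly gives.
- gauge: Green bench pin gauge, fixed; base 185 x 96 mm, 20 high; origin under the pin at bench level. On a column is a round steel foot 56 mm across; its flat rigid top is 70 to 82 mm above the bench (set by hand, varies, not given). From its middle a steel pin 5 mm across sticks up 14 mm and sinks when pushed: spring 1.3 N at first, 4.8 N when level with the foot.
- needle (a joint): Angle of the black needle, rad, on the 84 mm dial that lies face up 92 mm from the pin along the gauge's +x, 36 mm below the foot's top: 0 at rest (to the gauge's -y), growing counter-clockwise from above, 0.15 per mm of pin travel; stays at its highest reading. Green 0 to 0.9: deep hole, good. Red 0.9 to 1.8: shallow hole, worn. Black beyond: pin missed the hole. A buffer seated flush reads 0.3 to 1.65.
- tray_green: Sheet-metal tray with green rim, fixed, 150 (x) by 130 (y) mm outside, 37 mm high, walls 4 mm, floor 4 mm thick; origin at the centre of its underside, for buffers that read green.
- tray_red: The same tray with a red rim, for buffers that read red.
- jar: Bystander: closed jar, 60 mm across, 85 mm tall; origin at the centre of its underside.
- wrench_grip (a point): Bystander: handle of a wrench lying on the bench.
Not all that is in view belongs to the job. Leave any brown or yellow look-alike of the buffer alone.

How it is judged:
On the way:
1. the buffer is pressed upright onto the gauge's foot with 9 to 25 N, its axis within 5 mm of the pin's, for half a second (contact force between buffer and gauge between 9 and 25 N and horizontal distance between buffer and gauge below 0.005 m and angle between buffer's own z axis and vertical below 0.09 rad), for 0.5 s.
At the end, for the whole second after the job is handed in: The buffer stands upright (within 0.15 rad), released and at rest, on the floor of the tray whose colour the needle points to: green for a reading below 0.9, red above 0.9 (from 0.83 to 0.97, on the line, either is right) (((value of joint needle below 0.97 rad and x of buffer_mid in the frame of tray_green between -0.048 and 0.048 m and y of buffer_mid in the frame of tray_green between -0.038 and 0.038 m and z of buffer_mid in the frame of tray_green below 0.042 m) or (value of joint needle above 0.83 rad and x of buffer_mid in the frame of tray_red between -0.048 and 0.048 m and y of buffer_mid in the frame of tray_red between -0.038 and 0.038 m and z of buffer_mid in the frame of tray_red below 0.042 m)) and value of joint needle above 0.15 rad and angle between buffer's own z axis and vertical below 0.15 rad and linear speed of buffer below 0.02 m/s and contact force between the fingers and buffer below 0.1 N); the robot touches nothing.
It fails at once if the buffer is pressed on the gauge with more than 35 N (contact force between buffer and gauge above 35 N).
It fails at once if the needle runs into the black field: the pin was not in the hole (value of joint needle above 1.85 rad).
It fails at once if the gripper touches the gauge (contact force between the fingers and gauge above 2 N).
It fails at once if the jar or wrench is disturbed (distance of any of jar, wrench_grip from where it was at the start of the episode above 0.03 m).
It also fails if it takes over 54 s, if anything falls off the work surface, if the arm or the gripper's body presses on something with over 40 N, if the wrist force passes 120 N, or if a joint passes its speed limit or range.

## Working session

There is one attempt and no reset: what is moved stays moved. The work goes in short steps, each a Python script; the robot and the scene stay as the last script left them, time stands still between calls to the robot, and variables do not carry over. Pictures are saved under pics/ and viewed, and the job is handed in when it is done.

```bash
ls; mkdir -p pics; python3 - <<'E'
from cell import *
import cv2
for n in ("side","top","wrist"):
    im=grab_frame(n); cv2.imwrite(f"pics/{n}0.png",im)
    c=get_calibration(n); print(n,{k:(v.round(4).tolist() if hasattr(v,'round') else v) for k,v in c.items()})
    for t in ("buffer","gauge","tray_green","tray_red","jar","wrench_grip","needle"):
        print(t,[(b['p'],b['xy']) for b in boxes_of(n,t)][:4])
print(current_tcp_rot(),current_time_s(),current_ft_force())
E
```

```text
pics
side {'K': [[434.2184, 0.0, 250.775], [0.0, 434.2184, 185.3877], [0.0, 0.0, 1.0]], 'pose': [[0.8596, -0.348, 0.3741, 0.16], [-0.5105, -0.6142, 0.6017, -0.6557], [0.0204, -0.7083, -0.7056, 0.828], [0.0, 0.0, 0.0, 1.0]]}
buffer [(0.79, [165.8, 204.7]), (0.63, [237.6, 179.2]), (0.56, [203.0, 197.9])]
gauge [(0.76, [278.3, 204.8])]
tray_green [(0.71, [175.5, 142.2])]
tray_red [(0.62, [272.4, 307.3])]
jar [(0.97, [239.1, 118.2])]
wrench_grip [(0.73, [356.0, 268.0])]
needle []
top {'K': [[469.1785, 0.0, 251.4784], [0.0, 469.1785, 198.5536], [0.0, 0.0, 1.0]], 'pose': [[-0.0231, -0.9923, 0.1214, 0.3964], [-0.9993, 0.0264, 0.0257, -0.0228], [-0.0287, -0.1208, -0.9923, 1.2654], [0.0, 0.0, 0.0, 1.0]]}
buffer [(0.67, [229.1, 192.6]), (0.59, [238.8, 233.6]), (0.57, [227.9, 266.4])]
gauge [(0.67, [275.7, 170.1])]
tray_green [(0.76, [143.6, 224.3])]
tray_red []
jar [(0.88, [150.9, 147.7])]
wrench_grip [(0.95, [362.2, 155.5])]
needle [(0.45, [279.8, 152.0])]
wrist {'K': [[319.111, 0.0, 256.6554], [0.0, 319.111, 189.6697], [0.0, 0.0, 1.0]], 'hand_eye': [[-0.0004, -0.957, -0.29, 0.0747], [1.0, -0.0005, 0.0002, -0.0001], [-0.0003, -0.29, 0.957, -0.1521], [0.0, 0.0, 0.0, 1.0]]}
buffer []
gauge []
tray_green [(0.56, [82.1, 373.6])]
tray_red []
jar []
wrench_grip []
needle []
[6.56193884e-01 3.07219965e+00 2.13374176e-04] 1.2 [-0.39620804 -0.2587342   0.01115152]
```

View pics/side0.png

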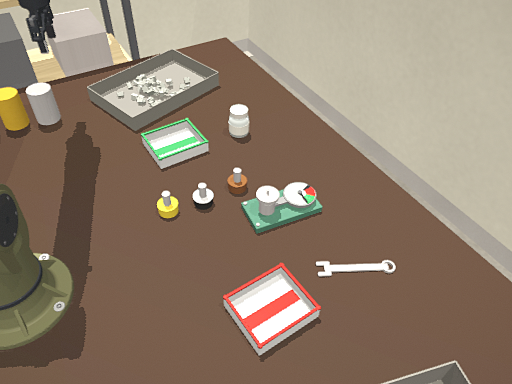

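View pics/top0.png

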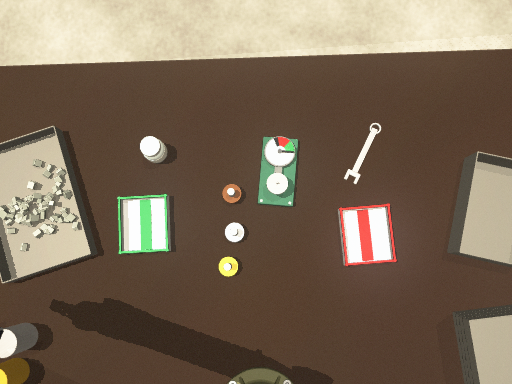

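View pics/wrist0.png

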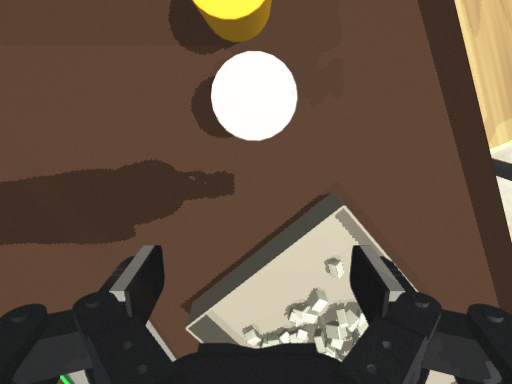

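```bash
cat > h.py <<'E'
import numpy as np, cv2
from cell import *
from scipy.spatial.transform import Rotation as R
def cam(name, tp=None, tr=None):
    c=get_calibration(name); K=np.array(c["K"])
    if name=="wrist":
        T=np.eye(4); T[:3,:3]=R.from_rotvec(tr).as_matrix(); T[:3,3]=tp
        return K, T@np.array(c["hand_eye"])
    return K, np.array(c["pose"])
def atz(kp,uv,z):
    K,P=kp; d=P[:3,:3]@np.linalg.solve(K,[uv[0],uv[1],1.]); o=P[:3,3]
    return o+d*(z-o[2])/d[2]
def tri(obs):
    A=np.zeros((3,3));b=np.zeros(3);L=[]
    for (K,P),uv in obs:
        d=P[:3,:3]@np.linalg.solve(K,[uv[0],uv[1],1.]); d/=np.linalg.norm(d); o=P[:3,3]
        M=np.eye(3)-np.outer(d,d); A+=M;b+=M@o; L.append((o,M))
    p=np.linalg.solve(A,b); return p,[np.linalg.norm(M@(p-o)) for o,M in L]
def proj(kp,p):
    K,P=kp; q=K@(P[:3,:3].T@(np.asarray(p)-P[:3,3])); return q[:2]/q[2]
E
python3 - <<'E'
import cv2,numpy as np
t=cv2.imread('pics/top0.png'); s=cv2.imread('pics/side0.png')
a=cv2.resize(t[125:285,200:310],None,fx=3.6,fy=3.6,interpolation=cv2.INTER_CUBIC)
b=cv2.resize(s[155:235,150:330],None,fx=4.4,fy=4.4,interpolation=cv2.INTER_CUBIC)
cv2.imwrite('pics/tc.png',a);cv2.imwrite('pics/sc.png',b)
E
```

```text
(no output)
```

View pics/tc.png

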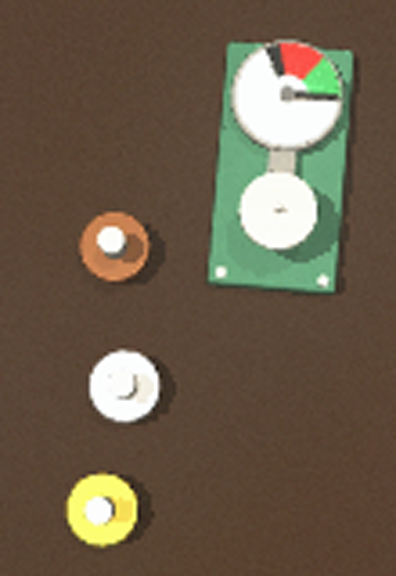

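View pics/sc.png

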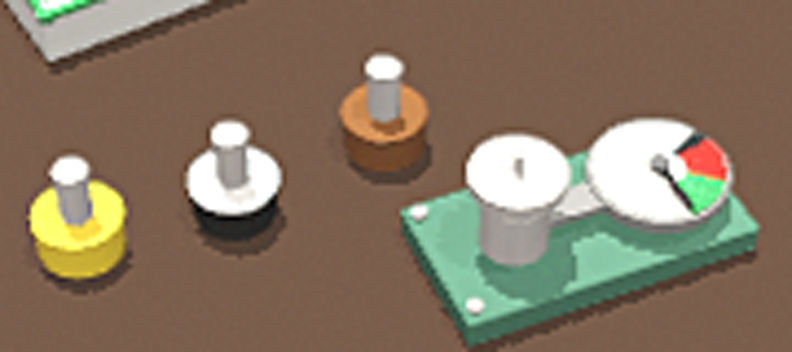

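```bash
python3 - <<'E'
from h import *
T=cam("top");S=cam("side")
f=lambda X,o,s:(np.array(X)+.5)/s-.5+np.array(o)
bt=f((124.5,386),(200,125),3.6); bs=f((233,180),(150,155),4.4)
print("plate",tri([(T,bt),(S,bs)]),atz(T,bt,.028),atz(S,bs,.028))
st=f((128,383),(200,125),3.6); ss=f((231,130),(150,155),4.4)
print("stud",tri([(T,st),(S,ss)]),atz(T,st,.064),atz(S,ss,.064))
ft=f((278.5,210),(200,125),3.6); fs=f((518,173),(150,155),4.4)
print("foot",tri([(T,ft),(S,fs)]),atz(T,ft,.076),atz(S,fs,.076))
dt=f((287,94),(200,125),3.6); ds=f((659,164),(150,155),4.4)
print("dial",tri([(T,dt),(S,ds)]))
# trays
for n,tc in (("green",[(118,198),(169,195),(171,252),(119,253)]),("red",[(339,208),(390,204),(396,262),(345,266)])):
    p=np.array([atz(T,c,.037)[:2] for c in tc]); print(n,p.round(3).tolist(),p.mean(0))
print("jar",atz(T,(151,144),.085),"wr",atz(T,(362,155),.01))
E
```

```text
plate (array([0.46010883, 0.05724704, 0.02588214]), [np.float64(0.0005605504634448442), np.float64(0.0005605504634448912)]) [0.46052182 0.05690796 0.028     ] [0.45879051 0.05555538 0.028     ]
stud (array([0.45950824, 0.05189501, 0.07164204]), [np.float64(0.0008666720720148309), np.float64(0.0008666720720146307)]) [0.46072581 0.05205704 0.064     ] [0.46171007 0.05934039 0.064     ]
foot (array([ 0.58010159, -0.05800258,  0.07426594]), [np.float64(0.0005940396170068711), np.float64(0.000594039617006867)]) [ 0.58037487 -0.05821126  0.076     ] [ 0.57855896 -0.05919121  0.076     ]
dial (array([ 0.67123788, -0.06781433,  0.04388749]), [np.float64(0.00036730312496384144), np.float64(0.0003673031249639039)])
green [[0.558, 0.364], [0.562, 0.228], [0.412, 0.223], [0.412, 0.36]] [0.48583331 0.29373395]
red [[0.516, -0.219], [0.523, -0.352], [0.372, -0.359], [0.365, -0.228]] [ 0.44396968 -0.28975616]
jar [0.68995659 0.26464609 0.085     ] wr [ 0.66084114 -0.29234803  0.01      ]
```

```bash
python3 - <<'E'
from h import *
print(current_qpos(), ik([.46,.056,.2],[0,np.pi,0]), ik([.46,.056,.2],[np.pi,0,0]))
move_pose([.46,.056,.2],[0,np.pi,0])
print(current_time_s(),current_tool_pos())
tp,tr=current_tool_pos(),current_tcp_rot()
im=grab_frame("wrist");cv2.imwrite("pics/w1.png",im)
k=cam("wrist",tp,tr)
for b in boxes_of("wrist","buffer"): print(b, atz(k,b["xy"],.032))
print(tp,tr,current_ft_force(), current_time_s())
E
```

```text
[-1.13590942  0.32096326 -0.07005445  1.45047788  0.02260879  1.37078647
 -0.056948  ] [-0.59932944 -0.08384258  0.40207978  1.93582103  0.03418312  1.28311437
  1.36257871] [-0.66949065 -0.08925235  0.46832585  1.93779744  0.04196356  1.28371966
 -1.78545406]
3.2583 [0.46014647 0.05699419 0.20009947]
{'xy': [257.8, 167.5], 'p': 0.75} [0.45880539 0.05844152 0.032     ]
{'xy': [260.4, 255.0], 'p': 0.75} [0.55893299 0.0615631  0.032     ]
{'xy': [277.0, 78.9], 'p': 0.65} [0.37275836 0.07647288 0.032     ]
[0.46014647 0.05699419 0.20009947] [-2.42823853e-03  3.14135803e+00  9.37468625e-05] [-0.29854878  0.67513405  0.58571664] 3.3583
```

View pics/w1.png

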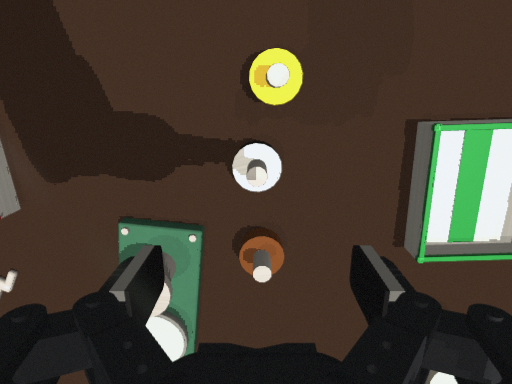

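```bash
cat >> h.py <<'E'
def ell(im,roi,thr=150):
    x0,x1,y0,y1=roi; g=cv2.cvtColor(im,cv2.COLOR_BGR2GRAY)[y0:y1,x0:x1]
    c,_=cv2.findContours((g>thr).astype(np.uint8),cv2.RETR_EXTERNAL,cv2.CHAIN_APPROX_NONE)
    c=max(c,key=cv2.contourArea); h=cv2.convexHull(c)
    e=cv2.fitEllipse(h); return np.array(e[0])+[x0,y0],e[1],e[2]
E
python3 - <<'E'
from h import *
tp=[0.46014647,0.05699419,0.20009947];tr=[-2.42823853e-03,3.14135803e+00,9.37468625e-05]
k=cam("wrist",tp,tr);im=cv2.imread("pics/w1.png")
for th in (110,140,170):
    e=ell(im,(222,292,135,205),th); print(e, atz(k,e[0],.028))
print(proj(k,[.46,.057,.064]))
cv2.imwrite("pics/w1c.png",cv2.resize(im[130:210,215:300],None,fx=6,fy=6,interpolation=cv2.INTER_CUBIC))
t=cv2.imread("pics/top0.png");T=cam("top")
for th in (110,140,170):
    e=ell(t,(222,247,220,244),th);print(e,atz(T,e[0],.028))
    e=ell(t,(262,292,172,196),th);print('foot',e,atz(T,e[0],.076))
E
```

```text
(array([256.66851807, 167.08670425]), (48.62504196166992, 49.73088455200195), 82.13761138916016) [0.45928357 0.0572823  0.028     ]
(array([256.53044891, 167.07173538]), (48.347286224365234, 49.1782341003418), 83.87396240234375) [0.45926779 0.05713877 0.028     ]
(array([256.63534164, 167.02638245]), (47.98748779296875, 48.6301155090332), 80.60298156738281) [0.45921946 0.05724774 0.028     ]
[256.38683362 176.43837851]
(array([234.1420517 , 231.63547611]), (19.437646865844727, 19.911144256591797), 163.39608764648438) [0.46112146 0.05710861 0.028     ]
foot (array([273.92987823, 180.68939018]), (28.839889526367188, 38.00844192504883), 56.1345100402832) [ 0.58650774 -0.0505297   0.076     ]
(array([234.10638905, 231.74490643]), (18.9897403717041, 19.527193069458008), 20.63470458984375) [0.46083548 0.05720818 0.028     ]
foot (array([273.81326675, 180.52283764]), (28.401823043823242, 38.28766632080078), 55.824684143066406) [ 0.58694793 -0.05024368  0.076     ]
(array([234.1001358 , 231.71965599]), (19.018375396728516, 19.410049438476562), 18.923246383666992) [0.46090241 0.05722346 0.028     ]
foot (array([276.76183414, 182.61949825]), (21.405899047851562, 21.96949577331543), 7.201203346252441) [ 0.58130515 -0.05762928  0.076     ]
```

View pics/w1c.png

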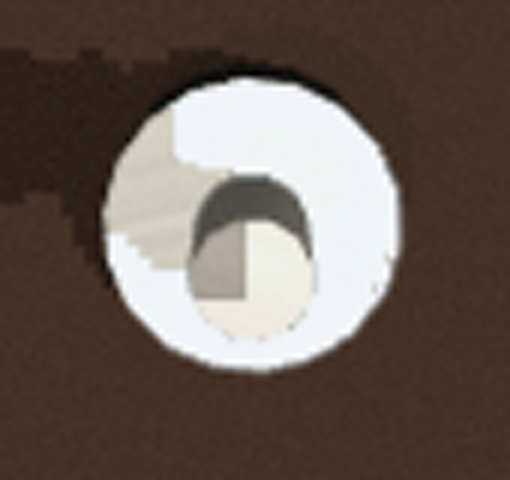

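```bash
python3 - <<'E'
from h import *
o=[0,np.pi,0]
move_linear([.4593,.0570,.095],.2,orientation=o); print(current_tool_pos())
move_linear([.4593,.0570,.046],.1,orientation=o); tp=current_tool_pos(); print(tp,current_tcp_rot(),current_ft_force())
close(40); print(current_opening(),current_tool_pos(),current_ft_force(),current_time_s())
im=grab_frame("wrist");cv2.imwrite("pics/w2.png",im)
E
```

```text
[0.46001556 0.05719589 0.09575837]
[0.45994308 0.05708338 0.04664727] [1.38103303e-04 3.14049535e+00 4.17604708e-04] [-0.74475995  0.16044632 -0.17674559]
0.017396694672610912 [0.45946233 0.0569111  0.04635614] [-0.35052633 -1.4171696   4.87970469] 5.3083
```

View pics/w2.png

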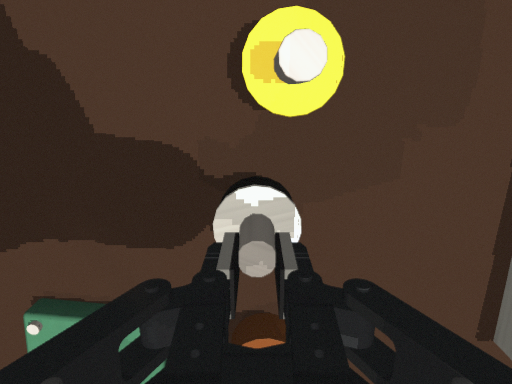

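```bash
python3 - <<'E'
from h import *
o=[0,np.pi,0]
close(60)
tg=current_tool_pos(); print("grasp",tg,current_opening())
move_linear([.4593,.0570,.19],.2,orientation=o)
dwell(.2); print(current_ft_force(),current_opening(),current_time_s())
move_pose([.655,-.062,.25],o); dwell(.2)
tp,tr=current_tool_pos(),current_tcp_rot(); im=grab_frame("wrist"); cv2.imwrite("pics/w3.png",im)
k=cam("wrist",tp,tr); print(tp.tolist(),tr.tolist(),current_ft_force(),current_ft_torque(),current_time_s())
print(proj(k,[.58,-.058,.076]), [ (b, atz(k,b['xy'],.04)) for b in boxes_of("wrist","gauge")])
cv2.imwrite("pics/s3.png",grab_frame("side"))
E
```

```text
grasp [0.45947333 0.05695362 0.0464606 ] 0.01653542383905217
[-0.07829015  0.7167687  -2.2001679 ] 0.016406198640855154 6.6417
[0.6543099374398378, -0.06068830382925732, 0.2500853088683278] [0.002348421772336374, -3.141383308946821, -0.002274637899040357] [-0.65384364  0.6486019  -2.00576385] [ 0.01755446 -0.01724269  0.03237853] 7.8333
[258.95258636  93.35300277] [({'xy': [253.1, 113.8], 'p': 0.8}, array([ 0.60170206, -0.06408999,  0.04      ]))]
```

View pics/w3.png

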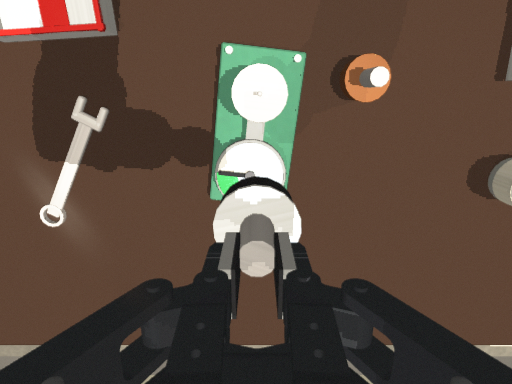

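View pics/s3.png

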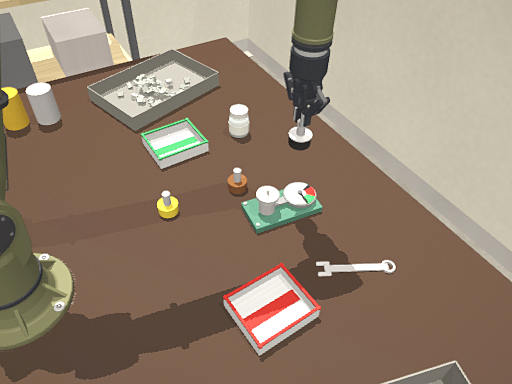

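```bash
python3 - <<'E'
from h import *
tp=[0.6543099374398378,-0.06068830382925732,0.2500853088683278];tr=[0.002348421772336374,-3.141383308946821,-0.002274637899040357]
k=cam("wrist",tp,tr);im=cv2.imread("pics/w3.png");T=cam("top");S=cam("side")
for th in (180,200,215):
    e=ell(im,(226,300,60,125),th); print(e,[atz(k,e[0],z)[:2].round(4) for z in (.070,.076,.082)])
print("dia",[ [np.linalg.norm(proj(k,[.58+a,-.058+b,z])-proj(k,[.58-a,-.058-b,z])) for a,b in ((.028,0),(0,.028))] for z in (.07,.076,.082)])
s=cv2.imread("pics/s3.png");t=cv2.imread("pics/top0.png")
et=ell(t,(262,292,172,196),170);es=ell(s,(255,281,184,206),215);print(et,es)
w=ell(im,(226,300,60,125),200)
print(tri([(T,et[0]),(S,es[0])]),tri([(T,et[0]),(S,es[0]),(k,w[0])]),tri([(S,es[0]),(k,w[0])]))
a=cv2.resize(im[50:130,210:310],None,fx=5,fy=5,interpolation=cv2.INTER_CUBIC)
b=cv2.resize(s[170:230,240:330],None,fx=5,fy=5,interpolation=cv2.INTER_CUBIC)
for i,(v,o) in enumerate(((w,(210,50)),)):
    cv2.ellipse(a,(((v[0]-o+.5)*5).tolist(),(v[1][0]*5,v[1][1]*5),v[2]),(0,0,255),1)
cv2.ellipse(b,(((es[0]-[240,170]+.5)*5).tolist(),(es[1][0]*5,es[1][1]*5),es[2]),(0,0,255),1)
cv2.imwrite("pics/c3.png",np.vstack([a[:,:450],b]))
E
```

```text
(array([259.11006165,  93.451828  ]), (56.60935592651367, 61.976131439208984), 9.35319995880127) [array([ 0.5801, -0.0578]), array([ 0.5801, -0.0578]), array([ 0.5801, -0.0579])]
(array([258.95071411,  93.43213272]), (55.70824432373047, 61.911033630371094), 9.650638580322266) [array([ 0.5801, -0.0579]), array([ 0.5801, -0.058 ]), array([ 0.5801, -0.0581])]
(array([258.97777176,  93.42540741]), (55.568538665771484, 61.40801239013672), 8.256525039672852) [array([ 0.5801, -0.0579]), array([ 0.5801, -0.058 ]), array([ 0.5801, -0.058 ])]
dia [[np.float64(58.72712292051), np.float64(56.183926836194956)], [np.float64(59.80795923056899), np.float64(57.21688259827501)], [np.float64(60.9293542613499), np.float64(58.28853206333093)]]
(array([276.76183414, 182.61949825]), (21.405899047851562, 21.96949577331543), 7.201203346252441) (array([268.69462967, 194.80885983]), (17.11073112487793, 26.353374481201172), 110.61331939697266)
(array([ 0.58282524, -0.0580727 ,  0.06962345]), [np.float64(0.0005808505582489897), np.float64(0.0005808505582486597)]) (array([ 0.58164549, -0.05829668,  0.07081834]), [np.float64(0.0006921364366198982), np.float64(0.0014024342231944626), np.float64(0.0016014939379781123)]) (array([ 0.58124773, -0.05879627,  0.07137306]), [np.float64(0.0014357218971886715), np.float64(0.0014357218971889044)])
```

View pics/c3.png

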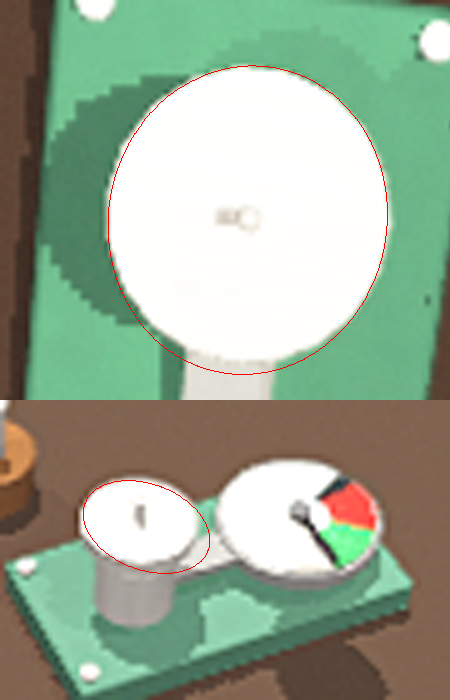

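```bash
cat >> h.py <<'E'
from scipy.optimize import least_squares
from scipy.ndimage import map_coordinates
def circ_pts(k,c,r,n=72):
    a=np.linspace(0,2*np.pi,n,endpoint=False)
    return np.array([proj(k,[c[0]+r*np.cos(t),c[1]+r*np.sin(t),c[2]]) for t in a])
def edge_off(im,k,c,r,w=6,n=72):
    g=cv2.GaussianBlur(cv2.cvtColor(im,cv2.COLOR_BGR2GRAY),(0,0),.7).astype(float)
    P=circ_pts(k,c,r,n);c0=proj(k,c);out=[]
    s=np.arange(-w,w+.1,.25)
    for p in P:
        d=(p-c0)/np.linalg.norm(p-c0); q=p+s[:,None]*d
        v=map_coordinates(g,[q[:,1],q[:,0]],order=1); gr=np.gradient(v,.25)
        i=gr.argmin(); out.append((*(q[i]),-gr[i]))
    return np.array(out)
E
python3 - <<'E'
from h import *
tp=[0.6543099374398378,-0.06068830382925732,0.2500853088683278];tr=[0.002348421772336374,-3.141383308946821,-0.002274637899040357]
k=cam("wrist",tp,tr);im=cv2.imread("pics/w3.png");T=cam("top");S=cam("side")
s=cv2.imread("pics/side0.png");t=cv2.imread("pics/top0.png")
def fit(views,c,fz=None,r=.028):
    for it in range(3):
        E=[(kk,edge_off(i,kk,c,r,w)) for i,kk,w in views]
        def res(x):
            cc=[x[0],x[1],x[2] if fz is None else fz];o=[]
            for kk,e in E:
                P=circ_pts(kk,cc,r,180);m=e[:,2]>15;q=e[m,:2]
                c0=proj(kk,cc); aP=np.arctan2(*(P-c0).T[::-1]);aq=np.arctan2(*(q-c0).T[::-1]);oo=np.argsort(aP)
                rr=np.interp(aq,aP[oo],np.linalg.norm(P-c0,axis=1)[oo],period=2*np.pi)
                o.append(np.linalg.norm(q-c0,axis=1)-rr)
            return np.concatenate(o)
        sol=least_squares(res,c,loss="cauchy",f_scale=.3);c=sol.x
    return c.round(4),np.median(abs(sol.fun)).round(2)
c=[.58,-.058,.074]
print("wrist",fit([(im,k,5)],c)," z.074",fit([(im,k,5)],c,.074))
print("top z",fit([(t,T,3)],c,.074)); print("side",fit([(s,S,3)],c,.074))
print("top+side",fit([(t,T,3),(s,S,3)],c)); print("all",fit([(im,k,5),(t,T,3),(s,S,3)],c))
tp2=[0.46014647,0.05699419,0.20009947];tr2=[-2.42823853e-03,3.14135803e+00,9.37468625e-05]
b=[.4593,.0572,.028]
print("buf wrist",fit([(cv2.imread("pics/w1.png"),cam("wrist",tp2,tr2),4)],b,.028,.026),"top",fit([(t,T,3)],b,.028,.026),"side",fit([(s,S,3)],b,.028,.026))
E
```

```text
wrist (array([ 0.58  , -0.0578,  0.0718]), np.float64(0.02))  z.074 (array([ 0.5799, -0.0578,  0.074 ]), np.float64(0.22))
top z (array([ 0.581 , -0.0579,  0.074 ]), np.float64(0.23))
side (array([ 0.5803, -0.056 ,  0.074 ]), np.float64(0.01))
top+side (array([ 0.5801, -0.0574,  0.0754]), np.float64(0.24))
all (array([ 0.5801, -0.0577,  0.0752]), np.float64(0.25))
buf wrist (array([0.4599, 0.0572, 0.028 ]), np.float64(0.28)) top (array([0.4608, 0.0572, 0.028 ]), np.float64(0.24)) side (array([0.4587, 0.0551, 0.028 ]), np.float64(0.22))
```

```bash
python3 - <<'E'
from h import *
o=[0,np.pi,0]
move_linear([.5800,-.0582,.165],.2,orientation=o); dwell(.25)
p=current_tool_pos(); print(p,current_tcp_rot(),current_ft_force(),current_time_s())
cmd=np.array([.5801,-.0577,.145])+(np.array([.58,-.0582,.165])-p)*[1,1,0]
move_linear(cmd,.1,orientation=o); dwell(.2)
print(cmd,current_tool_pos(),current_tcp_rot(),current_ft_force(),current_time_s())
for n in ("side","top","wrist"): cv2.imwrite(f"pics/{n}4.png",grab_frame(n))
a=cv2.imread("pics/side4.png")[110:240,200:340];b=cv2.imread("pics/top4.png")[130:230,220:330]
cv2.imwrite("pics/c4.png",cv2.resize(a,None,fx=4,fy=4,interpolation=cv2.INTER_CUBIC));cv2.imwrite("pics/c4t.png",cv2.resize(b,None,fx=5,fy=5,interpolation=cv2.INTER_CUBIC))
E
```

```text
[ 0.58106112 -0.05835014  0.1657986 ] [ 2.73273187e-05  3.14002022e+00 -5.94978759e-04] [ 0.84859629  0.35614147 -1.73577398] 8.9
[ 0.57903888 -0.05754986  0.145     ] [ 0.57944889 -0.05765536  0.14552762] [ 6.47176108e-05  3.14070083e+00 -7.12049002e-05] [-0.25108382 -0.00766787 -2.20325219] 9.45
```

View pics/c4.png

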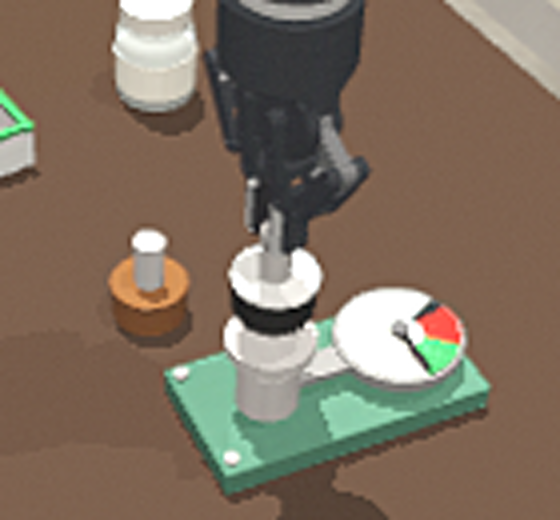

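View pics/wrist4.png

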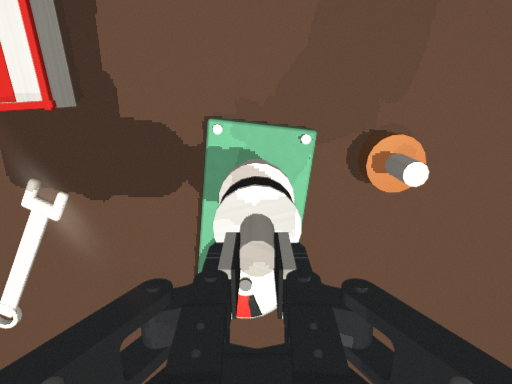

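```bash
cat >> h.py <<'E'
def fit(views,c,fz=None,r=.028):
    for it in range(3):
        E=[(kk,edge_off(i,kk,c,r,w)) for i,kk,w in views]
        def res(x):
            cc=[x[0],x[1],x[2] if fz is None else fz];o=[]
            for kk,e in E:
                P=circ_pts(kk,cc,r,180);m=e[:,2]>15;q=e[m,:2]
                c0=proj(kk,cc); aP=np.arctan2(*(P-c0).T[::-1]);aq=np.arctan2(*(q-c0).T[::-1]);oo=np.argsort(aP)
                rr=np.interp(aq,aP[oo],np.linalg.norm(P-c0,axis=1)[oo],period=2*np.pi)
                o.append(np.linalg.norm(q-c0,axis=1)-rr)
            return np.concatenate(o)
        sol=least_squares(res,c,loss="cauchy",f_scale=.3);c=sol.x
    return c.round(4),np.median(abs(sol.fun)).round(2)
E
python3 - <<'E'
from h import *
S=cam("side");s=cv2.imread("pics/side4.png")
z=.1455-.0464+.028
r=fit([(s,S,3)],[.5794,-.0577,z],z,.026);print(r)
def draw(im,k,cs,o,f):
    for c,rr in cs:
        P=((circ_pts(k,c,rr,90)-o+.5)*f*8).astype(np.int32); cv2.polylines(im,[P],True,(0,0,255),1,cv2.LINE_AA,3)
im=cv2.imread("pics/c4.png"); draw(im,S,[((r[0][0],r[0][1],z),.026),((.5803,-.056,.074),.028)],[200,110],4)
cv2.imwrite("pics/c4d.png",im)
W=cam("wrist",[0.57944889,-0.05765536,0.14552762],[6.47176108e-05,3.14070083,-7.12049002e-05])
w=cv2.imread("pics/wrist4.png")
print("plate in wrist",fit([(w,W,4)],[.5794,-.0577,z],z,.026))
im=cv2.resize(w[140:290,180:330],None,fx=4,fy=4,interpolation=cv2.INTER_CUBIC)
draw(im,W,[((.5794,-.0577,z),.026)]+[((.58,-.0578,zz),.028) for zz in (.072,.078)],[180,140],4)
cv2.imwrite("pics/w4d.png",im)
E
```

```text
(array([ 0.5785, -0.0591,  0.1271]), np.float64(0.33))
plate in wrist (array([ 0.5797, -0.0574,  0.1271]), np.float64(0.51))
```

View pics/c4d.png

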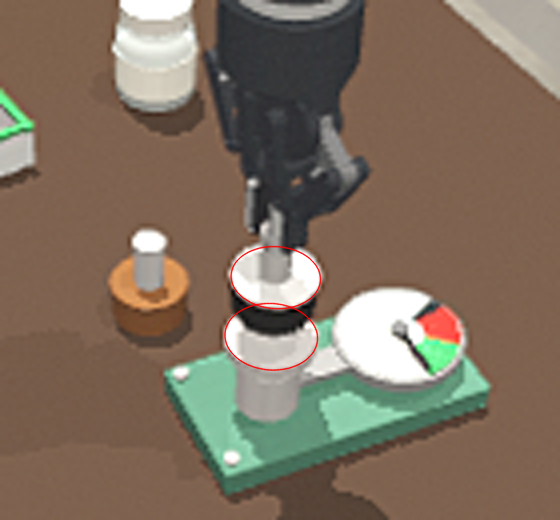

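View pics/w4d.png

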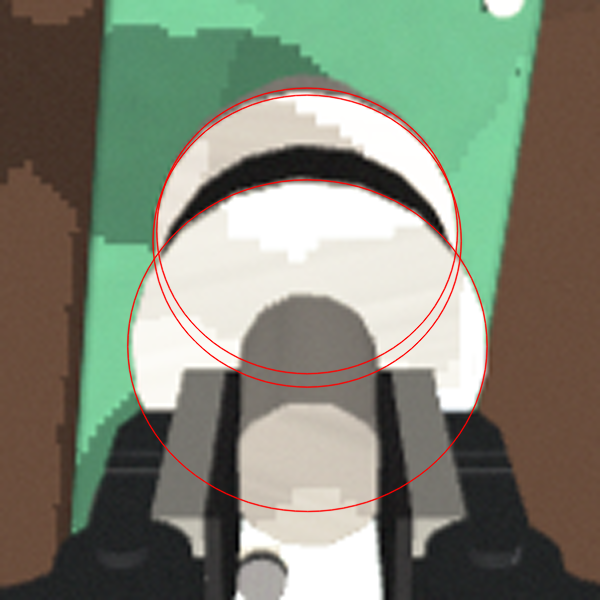

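```bash
python3 - <<'E'
from h import *
o=[0,np.pi,0]
f0=np.mean([current_ft_force()[2] for _ in range(5)]);print("t",current_time_s(),f0)
z=.1445
while z>.112:
    z-=.002
    move_linear([.5797,-.0577,z],.03,orientation=o); dwell(.05)
    p=current_tool_pos();f=current_ft_force()
    print(round(z,4),p.round(4),f.round(2),round(current_time_s(),2))
    if f[2]-f0>3.2: break
E
```

```text
t 9.6 -1.446177662677078
0.1425 [ 0.5796 -0.0577  0.1424] [-0.19 -0.23 -2.27] 9.9
0.1405 [ 0.5796 -0.0577  0.1404] [ 0.71  0.42 -2.62] 10.2
0.1385 [ 0.5796 -0.0577  0.1384] [ 0.12 -0.02 -1.16] 10.5
0.1365 [ 0.5796 -0.0577  0.1364] [ 0.64 -0.48 -2.25] 10.8
0.1345 [ 0.5796 -0.0577  0.1344] [ 0.42 -0.46 -1.7 ] 11.1
0.1325 [ 0.5796 -0.0577  0.1324] [ 1.19 -0.46 -2.16] 11.4
0.1305 [ 0.5796 -0.0577  0.1304] [ 0.04 -0.64 -2.8 ] 11.7
0.1285 [ 0.5796 -0.0577  0.1284] [-0.39  0.2  -3.02] 12.0
0.1265 [ 0.5797 -0.0576  0.1264] [-0.52  0.51 -2.12] 12.3
0.1245 [ 0.5799 -0.0577  0.1247] [-0.26  0.5  -0.33] 12.6
0.1225 [ 0.5798 -0.0577  0.1225] [ 0.48 -0.98 -0.56] 12.9
0.1205 [ 0.5803 -0.0578  0.1222] [-3.56 -0.47  7.63] 13.2
```

```bash
python3 - <<'E'
from h import *
o=[0,np.pi,0]
z=.1205
while True:
    f=np.mean([current_ft_force() for _ in range(3)],axis=0)
    print(round(z,4),current_tool_pos().round(4),current_tcp_rot().round(4),f.round(2),round(current_time_s(),2))
    if f[2]+2.1>13.5 or z<.118: break
    z-=.0003; move_linear([.5797,-.0577,z],.02,orientation=o); dwell(.1)
for _ in range(6):
    dwell(.2); print(current_ft_force().round(2))
for n in ("side","top","wrist"): cv2.imwrite(f"pics/{n}5.png",grab_frame(n))
print(current_time_s(),current_tool_pos(),current_opening())
a=cv2.imread("pics/side5.png")[110:240,200:340];b=cv2.imread("pics/wrist5.png")[140:340,150:350]
cv2.imwrite("pics/c5.png",np.hstack([cv2.resize(a,(420,390),interpolation=cv2.INTER_CUBIC),cv2.resize(b,(390,390),interpolation=cv2.INTER_CUBIC)])[:,:800])
E
```

```text
0.1205 [ 0.5803 -0.0578  0.1222] [2.0000e-04 3.1402e+00 1.0000e-03] [-3.56 -0.47  7.63] 13.2
0.1202 [ 0.5803 -0.0578  0.1222] [1.0000e-04 3.1401e+00 1.2000e-03] [-3.42  0.84  9.27] 13.55
0.1199 [ 0.5804 -0.0578  0.1222] [1.00e-04 3.14e+00 1.40e-03] [-3.03 -0.12 11.06] 13.9
0.1196 [ 0.5805 -0.0578  0.1222] [1.0000e-04 3.1397e+00 1.7000e-03] [-3.92  0.7  13.06] 14.25
[-4.7   0.37 12.82]
[-4.02  0.12 13.11]
[-4.04  0.31 12.56]
[-4.68  0.14 13.18]
[-4.4   0.48 13.93]
[-5.    0.45 12.96]
15.6 [ 0.58044523 -0.05782749  0.12218327] 0.016643314595395156
```

View pics/c5.png

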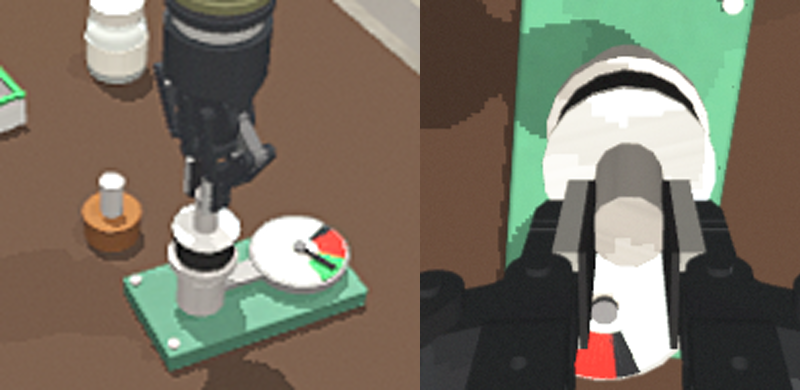

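```bash
python3 - <<'E'
from h import *
o=[0,np.pi,0]
move_linear([.5799,-.0577,.15],.08,orientation=o)
move_linear([.655,-.062,.25],.2,orientation=o); dwell(.2)
tp,tr=current_tool_pos(),current_tcp_rot()
for n in ("side","top","wrist"): cv2.imwrite(f"pics/{n}6.png",grab_frame(n))
print(tp.tolist(),tr.tolist(),current_time_s(),current_opening(),current_ft_force())
a=cv2.imread("pics/side6.png")[175:235,240:330];b=cv2.imread("pics/wrist6.png")[130:230,200:310]
cv2.imwrite("pics/c6.png",np.hstack([cv2.resize(a,(450,300),interpolation=cv2.INTER_CUBIC),cv2.resize(b,(330,300),interpolation=cv2.INTER_CUBIC)]))
E
```

```text
[0.6539676225585667, -0.061807379446700075, 0.24890616670148458] [-0.000125773524270525, -3.139541450615371, -0.0007107650602852215] 17.2583 0.016560080008993838 [-0.94377137  0.70493192 -1.7315289 ]
```

View pics/c6.png

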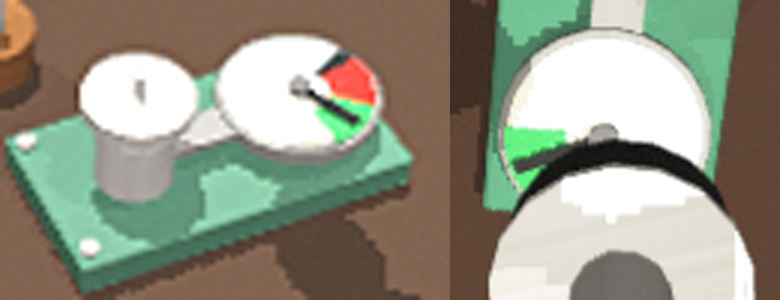

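View pics/wrist6.png

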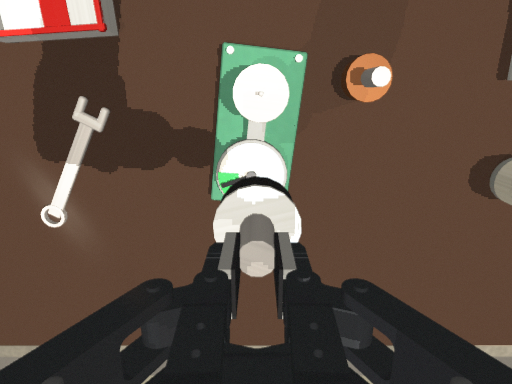

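```bash
python3 - <<'E'
from h import *
S=cam("side");f=lambda X:(np.array(X)+.5)/5-.5+[240,175]
a,b=atz(S,f((300,87)),.041),atz(S,f((357,121)),.041);print(a,b)
g=np.arctan2(-.0098,.0911); v=b-a; print("needle",(np.arctan2(v[1],v[0])-(g-np.pi/2)))
o=[0,np.pi,0]
print(ik([.486,.294,.2],o))
move_pose([.486,.294,.2],o)
tp,tr=current_tool_pos(),current_tcp_rot(); w=grab_frame("wrist"); cv2.imwrite("pics/w7.png",w); print(tp.tolist(),tr.tolist(),current_time_s(),current_ft_force())
E
```

```text
[ 0.67299291 -0.06613499  0.041     ] [ 0.68411286 -0.0997253   0.041     ]
needle 0.42685293512306277
[-1.12645118  0.17195433  0.60210613  1.70979604 -0.10100527  1.29099263
  1.06751699]
[0.487369141785923, 0.2924194987985824, 0.2003997054845368] [0.004282200409064718, 3.140395841533651, -0.0004544333530439428] 18.7833 [ 0.55186352 -0.57795307 -1.59580198]
```

View pics/w7.png

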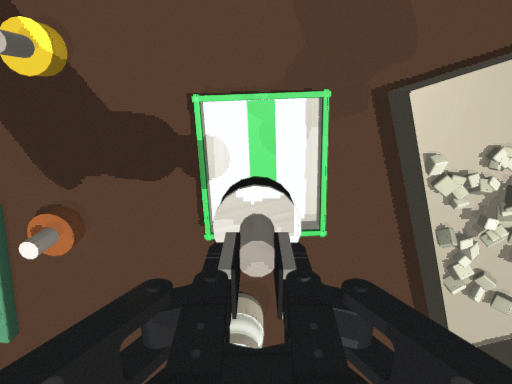

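```bash
python3 - <<'E'
from h import *
k=cam("wrist",[0.487369141785923,0.2924194987985824,0.2003997054845368],[0.004282200409064718,3.140395841533651,-0.0004544333530439428])
P=np.array([atz(k,c,.037)[:2] for c in ((196,98),(327,94),(324,234),(208,237))]);c=P.mean(0);print(P.round(3).tolist(),c)
c=(c+[.4858,.2937])/2
o=[0,np.pi,0]
move_linear([*c,.075],.2,orientation=o); dwell(.1); print(current_tool_pos(),current_ft_force())
z=.0555
move_linear([*c,z],.06,orientation=o); dwell(.15); f0=np.mean([current_ft_force()[2] for _ in range(3)])
print(f0,current_tool_pos())
while z>.046:
    z-=.001; move_linear([*c,z],.03,orientation=o); dwell(.1); f=current_ft_force(); print(round(z,4),current_tool_pos().round(4),f.round(2))
    if f[2]>1: break
print(current_time_s())
cv2.imwrite("pics/side8.png",grab_frame("side")); cv2.imwrite("pics/c8.png",cv2.resize(cv2.imread("pics/side8.png")[80:200,110:270],None,fx=5,fy=5))
E
```

```text
[[0.417, 0.235], [0.414, 0.359], [0.559, 0.365], [0.562, 0.24]] [0.48803117 0.29987508]
[0.48832658 0.2973631  0.07679025] [-0.05192989 -0.16231621 -2.47477498]
-1.3962830301791247 [0.48712831 0.29687865 0.05570234]
0.0545 [0.4869 0.2968 0.0545] [ 0.18 -0.87 -0.81]
0.0535 [0.4869 0.2968 0.0535] [ 0.39 -0.03 -1.75]
0.0525 [0.4869 0.2968 0.0525] [ 0.45  0.35 -2.42]
0.0515 [0.4869 0.2968 0.0515] [-0.32 -0.1  -1.78]
0.0505 [0.4871 0.2969 0.0506] [ 0.59  0.35 -1.19]
0.0495 [0.4872 0.2969 0.0505] [-2.06 -1.06  4.78]
22.3833
```

View pics/c8.png

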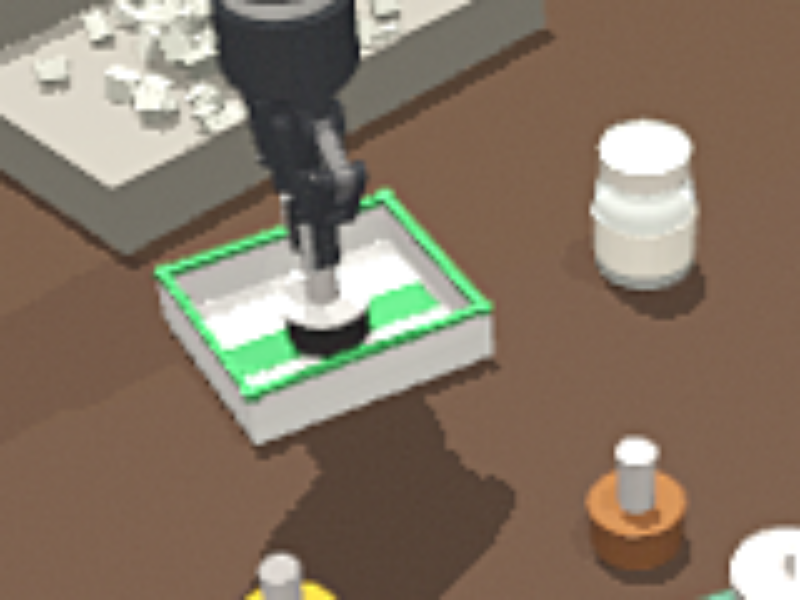

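```bash
python3 - <<'E'
from h import *
o=[0,np.pi,0]
p=current_tool_pos()
move_linear([.4869,.2968,.0503],.03,orientation=o)
gripper_open(); dwell(.2); print(current_opening(),current_tool_pos(),current_ft_force())
move_linear([.4869,.2968,.2],.15,orientation=o); dwell(.3)
tp,tr=current_tool_pos(),current_tcp_rot(); w=grab_frame("wrist"); cv2.imwrite("pics/w9.png",w)
k=cam("wrist",tp,tr)
print(fit([(w,k,5)],[.487,.297,.032],.032,.026),current_time_s())
for n in ("side","top"): cv2.imwrite(f"pics/{n}9.png",grab_frame(n))
print(fit([(cv2.imread("pics/top9.png"),cam("top"),3)],[.487,.297,.032],.032,.026))
a=cv2.imread("pics/top9.png")[130:260,110:310]
cv2.imwrite("pics/c9.png",np.vstack([cv2.resize(a,(500,325),interpolation=cv2.INTER_CUBIC),cv2.resize(w[60:260,150:400],(500,270))]))
E
```

```text
0.08570039582261435 [0.48689383 0.29683005 0.05032112] [ 0.67647198 -0.34562877  1.36370072]
(array([0.4874, 0.2976, 0.032 ]), np.float64(0.4)) 25.0583
(array([0.4885, 0.2977, 0.032 ]), np.float64(0.24))
```

View pics/w9.png

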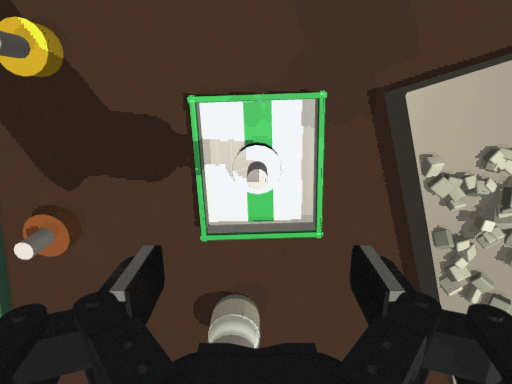

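View pics/c9.png

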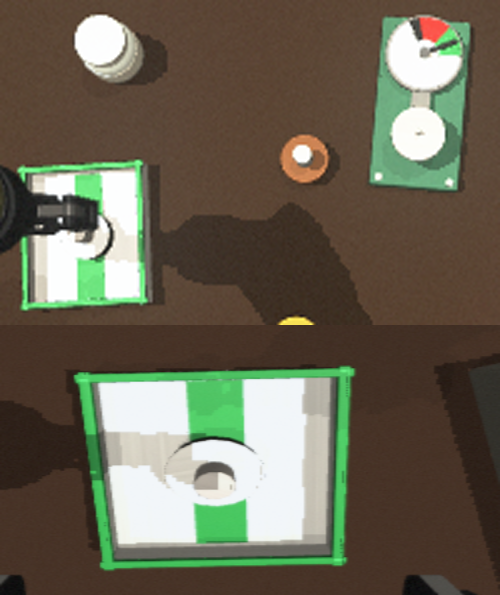

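View pics/side9.png

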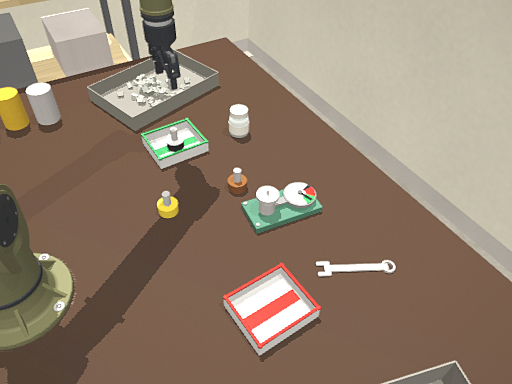

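Wrist view: the buffer stands upright and released near the middle of the green tray, with its plate at about (257,168) and the rim corners at (191,99), (324,95), (320,235) and (204,238). In the top view the needle points into the green field. The jar and wrench are where they started.

```bash
python3 - <<'E'
from cell import *
finish_job(); print(current_time_s())
E
```

```text
the job is handed in; nothing more can be done
the job is handed in; nothing more can be done
```

I gauged the buffer, read green, and stood it upright in the green tray. The job is handed in with the clock at about 25 s of the allowed 54 s.

- **Pressing:** The buffer was within about 1 mm of the pin axis by the wrist camera. The pin touched the hole bottom about 3.5 mm above flush. The foot's top came out at about 76 mm, within the stated range. I held it flush with about 15 N for about 1.3 s; 15 N is the wrist reading corrected for the buffer's weight. Alongside it there was a sideways force of 3 to 5 N.
- **Reading:** The needle stopped clearly in green. I get about 0.43 rad from the side picture and about 0.5 to 0.55 rad from the measured pin travel. These differ slightly, but both are well below 0.9.
- **Placing:** The buffer touched down at the height expected for the tray floor. It stands about 2 to 4 mm from the tray centre by the wrist and top cameras, and it is released and upright. The gripper was 0.15 m above it at hand-in, and the jar and wrench look unmoved.
- **Disagreements:** My first ellipse fits of the foot were thrown off by the gauge's arm, so I redid them with a known-circle fit. The side camera disagrees with the wrist and top cameras by about 2 mm, which is within its calibration. The wrist and top cameras put the tray centre about 6 mm apart, so I placed at the mean.

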